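Load the dry-block heater

TASK

Load the block heater for the warm-up run: stand all five containers standing on the open bench just left of it (two large vials, two small vials and the empty beaker) upright in its three aluminium blocks, each in a well bored for its size, one to a well and right down on the well's floor. The blocks may sit in any order in the heater. Keep the containers upright all the way, let go of them all, and leave the weighing boat and the timer where they are.

Things in the scene. Friction and masses are not known exactly. Their poses are not given: they have to be found in the camera images.
- large_vial_a: Large sample vial with amber contents and a white cap, standing on the bench: 27 mm diameter, 61 mm tall (glass 27 mm wide up to 50 mm, cap 23 mm wide above). Origin at the centre of its underside, z up. About 20 to 35 g. Goes in either well of block_large; the two large vials are interchangeable.
- large_vial_b: The other large sample vial, same size and shape as large_vial_a (27 mm diameter, 61 mm tall, cap 23 mm), slightly browner contents. Origin at the centre of its underside, z up. Goes in either well of block_large.
- small_vial_a: Small sample vial, clear glass with pale contents and a white cap: 17 mm diameter, 38 mm tall (glass 17 mm wide up to 31 mm, cap 15 mm wide above). Origin at the centre of its underside, z up. About 11 to 17 g. Goes in either well of block_small; the two small vials are interchangeable.
- small_vial_b: The other small sample vial, the same in every respect as small_vial_a (17 mm diameter, 38 mm tall). Origin at the centre of its underside, z up. Goes in either well of block_small.
- beaker: Small empty glass beaker, 63 mm tall; body 45 mm across, 49 mm across the flared rim (the top 10 mm), pouring lip at its -y side (56 mm over the lip). Origin on the underside, the body's axis lies 1 to 2 mm from it towards +y; z up. About 25 to 45 g. Grasp it along its x axis, clear of the lip. Goes in the well of block_beaker.
- block_large: Aluminium heating block, 104 x 74 x 50 mm, two wells 30 mm wide, 30 mm deep, at x = -26 and +26 mm, y = 0 (floor z = 20 mm). Wells have a 45 degree countersink, 6 mm wide and deep (within the depth). Origin: centre of the underside; x along the 104 mm side, away from the robot; y along the 74 mm side; top at z = 50 mm. The blocks are fixed, top 72 mm above the bench, 75 mm apart side by side.
- block_small: Aluminium heating block, 104 x 74 x 50 mm, two wells 20 mm wide, 18 mm deep, at x = -26 and +26 mm, y = 0 (floor z = 32 mm). Wells have a 45 degree countersink, 6 mm wide and deep (within the depth). Origin: centre of the underside; x along the 104 mm side, away from the robot; y along the 74 mm side; top at z = 50 mm.
- block_beaker: Aluminium heating block, 104 x 74 x 50 mm, one central well 51 mm wide, 27 mm deep (floor z = 23 mm). Wells have a 45 degree countersink, 6 mm wide and deep (within the depth). Origin: centre of the underside; x along the 104 mm side, away from the robot; y along the 74 mm side; top at z = 50 mm. All three sit in a white heater 190 x 252 mm, rim 59 mm high, its panel towards the robot.
- weigh_boat: Bystander: white square weighing boat with a little powder, 50 x 50 x 11 mm, on the bench near its front edge, left of the heater. Origin at the centre of its underside. Leave it alone.
- timer: Bystander: white bench timer, 62 x 68 x 19 mm, lying flat to the right of the heater, near the robot. Origin at the centre of its underside. Leave it alone.
Mind the look-alikes: they are no part of the job. What is shaped like the large_vial_a but pink is not meant.

How it is judged:
At the end, for the whole second after the job is handed in: Each large vial stands in a well of block_large, each small vial in a well of block_small and the beaker in the well of block_beaker: underside within 6 mm of that well's floor height, inside the well, tilted less than 0.15 rad, at rest and released (z of large_vial_a in the frame of block_large between 0.014 and 0.026 m and x of large_vial_a in the frame of block_large between -0.036 and 0.036 m and y of large_vial_a in the frame of block_large between -0.012 and 0.012 m and angle between each of large_vial_a, large_vial_b, small_vial_a, small_vial_b, beaker's own z axis and vertical below 0.15 rad and linear speed of each of large_vial_a, large_vial_b, small_vial_a, small_vial_b, beaker below 0.02 m/s and contact force between each of large_vial_a, large_vial_b, small_vial_a, small_vial_b, beaker and the fingers below 0.05 N and z of large_vial_b in the frame of block_large between 0.014 and 0.026 m and x of large_vial_b in the frame of block_large between -0.036 and 0.036 m and y of large_vial_b in the frame of block_large between -0.012 and 0.012 m and z of small_vial_a in the frame of block_small between 0.026 and 0.038 m and x of small_vial_a in the frame of block_small between -0.036 and 0.036 m and y of small_vial_a in the frame of block_small between -0.012 and 0.012 m and z of small_vial_b in the frame of block_small between 0.026 and 0.038 m and x of small_vial_b in the frame of block_small between -0.036 and 0.036 m and y of small_vial_b in the frame of block_small between -0.012 and 0.012 m and z of beaker in the frame of block_beaker between 0.017 and 0.029 m and x of beaker in the frame of block_beaker between -0.012 and 0.012 m and y of beaker in the frame of block_beaker between -0.012 and 0.012 m); the robot touches nothing.
It fails at once if a container was tipped more than 0.7 rad (angle between any of large_vial_a, large_vial_b, small_vial_a, small_vial_b, beaker's own z axis and vertical above 0.7 rad).
It fails at once if the weighing boat or the timer was disturbed (moved more than 30 mm) (distance of any of weigh_boat, timer from where it was at the start of the episode above 0.03 m).
It also fails if it takes over 122 s, if anything falls off the work surface, if the arm or the gripper's body presses on something with over 40 N, if the wrist force passes 120 N, or if a joint passes its speed limit or range.

ROBOT

A 7-joint arm with a two-finger parallel gripper is mounted at the origin on a cart in front of the work surface, level with it; the furniture and walls round the work are solid. World frame = base frame: x ahead of the robot, y to its left, z up, the work surface at z = 0. Lengths are in m, angles in rad, forces in N, time in s.
With the tool pointing down it reaches from about 0.4 to 0.85 m from the base axis. Payload 10.4 kg.
Tool frame: the origin (TCP) lies midway between the tips of the shut fingers; the grasp point (between the pads) lies 19 mm behind it (manip.tcp_to_grasp is the distance from the TCP to the grasp point, in m); z points along the fingers, y is the line along which they close (so a half turn about z gives the same grasp; the last joint's range is limited). The gripper opens to 85 mm and grips with 20 to 120 N. Pads are 22 mm wide; open, the fingers measure 114 mm over their backs; the gripper's body (76 mm by 85 mm) begins 54 mm behind the grasp point. The pads swing forward as they close: fully open they stand 13 mm farther back than shut.
Start: joints at [-1.321, 0.332, -0.065, 1.46, 0.022, 1.35, -0.088], TCP at [0.168, 0.602, 0.231] pointing down, gripper open.
Joint ranges: [-2.6, 2.6], [-0.5, 2.12], [-1.47, 1.34], [0.16, 2.42], [-1.27, 4.41], [0.06, 2.06], [-2.6, 2.6]. Speed limits (rad/s): [2.22, 2.22, 2.79, 2.79, 3.14, 3.14, 3.14].

INTERFACE

Orientations are given as a unit quaternion [x, y, z, w].
In Python, from workcell import manip gives the robot as it stands.
- The arm moves only by the shell command python3 -m jog 'ROWS' [FORCE]. ROWS is a JSON object of lists of equal length, an entry for each row: "offset": the shift along the world's x, y, z in m, a list of three; "yaw": the turn about the world's z in degrees; "jaw": the closure, from 0 (fully open) to 1 (shut). A call has 1 to 20 rows; each row shifts and turns the commanded pose from where the row before left it; what a row does not reach is not made up. A row lasts 1/12 s, in which the tool goes at most 41.7 mm and 7.16 degrees, less where a joint would pass 70% of its speed; a pose out of reach is approached as far as the arm can. A call is refused whole if a number of a shift passes 0.0417 or a number of a turn 7.16, either way. A call with a gripper value outside its range is refused whole. The fingers move at their own pace and stop on an object; FORCE is the grip in N (left out, the last holds). Time passes only in rows, so rows that do not move let the fingers close. It gives the time, the measured TCP pose, the force, the opening and the grip force at its end, in the units of the state.
- manip.get_obs(): the state, without advancing time (a new reading comes with each control period).
- manip.camera(name): name is "side" or "top"; returns a dict with "frame" (480x640x3 uint8, red, green, blue), "camera_matrix" (3x3 intrinsics, pixels), "distortion" ([k1, k2, p1, p2, k3] as OpenCV has them; the pictures are not rectified), "eye" and "attitude" of the camera in the world. Camera axes: x right, y up, looking along -z (the intrinsics and any distortion apply to the point x, -y, -z); pixel columns grow to the right and rows downward; lengths in m; the calibration is good to about 2 mm. A picture is of the moment at which its call begins. There is no depth.
- manip.hand_in(): hands the job in; it is judged then, once.
Trained networks look in a picture, given as the dict that the camera call returned (one of the last four; its "shot" number tells which), for a name from the list of things; names that differ only in an ending like _2 or _b are one class to them, and where a whole thing is asked for, a point or a joint stands for the part that bears it (a point fixed in the world has none). Each returns a list of dicts, best first, with "score" (0 to 1); they miss things now and then, are a little off and sometimes report something else, mostly with a low value. They report only what shows in the picture. A call takes as long as a camera call. They do not tell look-alikes from the thing itself.
- manip.masks_of(picture, name): "region" (480x640 bool, what is visible of it).
- manip.tip_of(picture, name): "at" ([x, y, z] in m, in world coordinates, good to about 4 mm: a listed point, or the origin of a listed thing).
The state is a dict: "clock": time; "joint_pos": joint angles; "joint_velocities": joint speeds; "tau": joint torques, N m; "position": TCP position; "ee_rot": TCP orientation; "ft_force": force on the tool from outside, world axes, zero at the start; "torque": the same for the moment, N m; "grip_width": opening from 0.0 (shut) to 1.0 (fully open); "grasp_force": force on a finger pad.
Only numpy, scipy, OpenCV 4.12 (cv2) and the standard library are available. Lean on these libraries where they do the work, as an engineer would, in place of code of your own. Each camera call takes 0.05 s, during which the arm holds its last target. There are 200 camera calls.

## Working session

There is one attempt and no reset: what is moved stays moved. The work goes in short steps, Python scripts to look and compute and a shell command to move; the robot and the scene stay as the last step left them, time stands still between calls to the robot, and variables do not carry over. Pictures are saved under pics/ and viewed, at most 14 in all, crops included, and the job is handed in when it is done.

```bash
ls; mkdir -p pics; python3 - <<'E'
from workcell import manip
import cv2,numpy as np
for c in("top","side"):
    p=manip.camera(c); cv2.imwrite(f"pics/{c}0.png",p["frame"][:,:,::-1])
    print(c,p["eye"],p["attitude"],p["camera_matrix"],p["distortion"])
    for n in["large_vial_a","small_vial_a","beaker","block_large","block_small","block_beaker","weigh_boat","timer"]:
        print(n,[(np.round(d["at"],4).tolist(),round(d["score"],2)) for d in manip.tip_of(p,n)])
o=manip.get_obs();print(o)
E
```

```text
pics
top [0.40280172 0.0657039  1.47899539] [-0.03669696  0.01955752  0.71154794 -0.70140599] [[623.72906325   0.         315.20993109]
 [  0.         623.72906325 230.27638753]
 [  0.           0.           1.        ]] [0.0713099 0.        0.        0.        0.       ]
large_vial_a [([0.5408, 0.2471, -0.0024], 0.7), ([0.4131, 0.3204, 0.003], 0.61), ([0.6136, 0.196, -0.0023], 0.61), ([0.6044, 0.2653, -0.0009], 0.57), ([0.5551, 0.3121, -0.0006], 0.55), ([0.6676, 0.2715, 0.0012], 0.53)]
small_vial_a [([0.4774, 0.3874, 0.0038], 0.56), ([0.4951, 0.2925, -0.001], 0.5)]
beaker [([0.5781, 0.3925, 0.0059], 0.62), ([0.5845, -0.0312, 0.0197], 0.58)]
block_large [([0.5863, -0.1076, 0.023], 0.77)]
block_small [([0.5825, -0.0339, 0.0204], 0.78), ([0.4124, 0.3197, 0.0038], 0.75)]
block_beaker [([0.5794, 0.0418, 0.0226], 0.96)]
weigh_boat [([0.3649, 0.2084, -0.0052], 0.59), ([0.5791, 0.0435, 0.0222], 0.43)]
timer [([0.4003, -0.2335, -0.0035], 0.57)]
side [0.34384676 0.96391768 0.66787404] [-0.04482635  0.45636068  0.88524368 -0.07790485] [[468.30441179   0.         313.68194103]
 [  0.         46
[... 879 characters left out ...]
304,  0.33221408, -0.06471176,  1.46012415,  0.02163871,
        1.34992078, -0.08851266]), 'joint_velocities': array([-9.69486592e-05, -2.12024381e-03,  1.90355915e-03, -9.26853175e-04,
        1.39227778e-04,  7.20745489e-04,  6.91086756e-04]), 'tau': array([ 2.52525041e-05, -6.25239658e+01,  4.90308856e-02, -3.91835618e+01,
        1.63386832e-02,  1.73910750e-03,  1.84280213e-05]), 'position': array([0.16836131, 0.60190017, 0.23131723]), 'ee_rot': array([1.35953957e-01, 9.90715156e-01, 1.39943675e-05, 1.13560833e-05]), 'ft_force': array([ 0.33456169, -0.8213243 , -1.00559191]), 'torque': array([-0.02798001, -0.02546847, -0.01874108]), 'grasp_force': 0.0, 'grip_width': 0.9987576853101551}
```

View pics/top0.png

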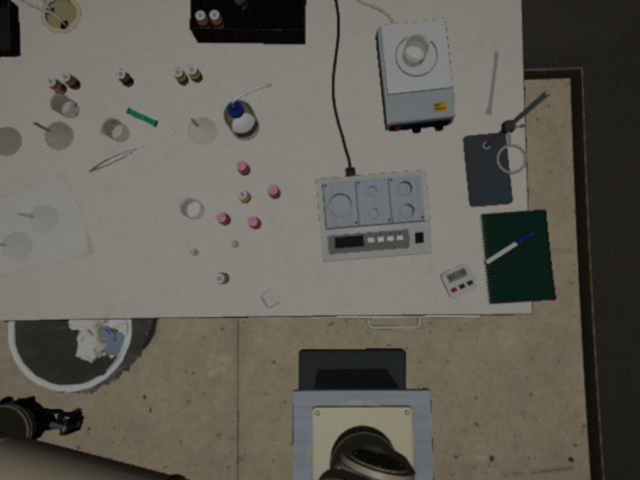

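View pics/side0.png

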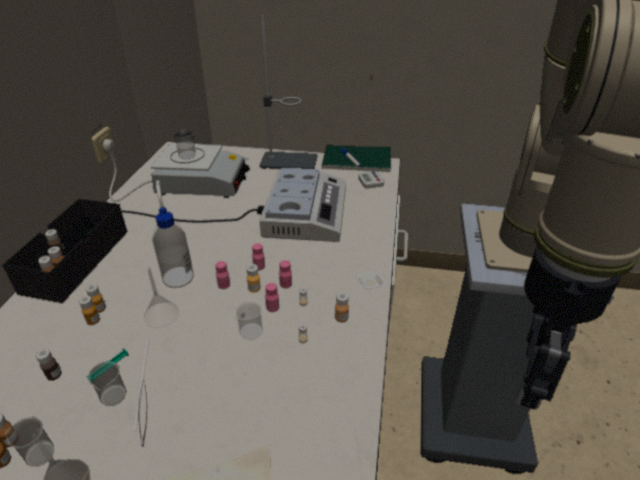

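```bash
cat >h.py <<'E'
import cv2,numpy as np
from scipy.spatial.transform import Rotation as R
from workcell import manip
def proj(p,X):
    X=np.atleast_2d(X).astype(float); c=R.from_quat(p["attitude"]).inv().apply(X-p["eye"])*[1,-1,-1]
    return cv2.projectPoints(c[:,None],np.zeros(3),np.zeros(3),p["camera_matrix"],np.array(p["distortion"]))[0][:,0]
def ray(p,uv,z):
    n=cv2.undistortPoints(np.array(uv,float).reshape(-1,1,2),p["camera_matrix"],np.array(p["distortion"]))[:,0]
    d=R.from_quat(p["attitude"]).apply(np.c_[n[:,0],-n[:,1],-np.ones(len(n))]); e=np.array(p["eye"])
    return e+d*((z-e[2])/d[:,2])[:,None]
E
python3 - <<'E'
from h import *
r=np.array
guess={"La":(.605,.266,.061),"Lb":(.413,.321,.061),"Sa":(.475,.388,.038),"Sb":(.494,.294,.038)}
for c in("top","side"):
    p=manip.camera(c);f=p["frame"].copy()
    crop=(170,155,270,295) if c=="top" else (200,165,370,355)
    x0,y0,x1,y1=crop
    big=cv2.resize(f[y0:y1,x0:x1],None,fx=4 if c=="top" else 3,fy=4 if c=="top" else 3,interpolation=cv2.INTER_CUBIC)
    cv2.imwrite(f"pics/{c}1.png",big[:,:,::-1])
    if c=="top": cv2.imwrite("pics/heat.png",cv2.resize(f[165:265,310:435],None,fx=6,fy=6,interpolation=cv2.INTER_CUBIC)[:,:,::-1])
    for k,g in guess.items():print(c,k,proj(p,g).round(1))
    for n in["large_vial_a","small_vial_a","beaker"]:
        for m in manip.masks_of(p,n):
            ys,xs=np.nonzero(m["region"]);print(n,round(m["score"],2),xs.min(),xs.max(),ys.min(),ys.max(),xs.mean().round(1),ys.mean().round(1))
    print(c,proj(p,[[.58+s*.026,y,.072] for y in(.042,-.034,-.107) for s in(-1,0,1)]).round(1).tolist())
E
```

```text
top La [[242.1 192.8]]
top Lb [[218.3 277. ]]
top Sa [[191.2 250.7]]
top Sb [[231.7 241.9]]
large_vial_a 0.63 237 250 162 175 243.5 168.4
large_vial_a 0.58 214 229 273 284 221.4 278.2
large_vial_a 0.55 238 250 190 203 244.0 196.3
large_vial_a 0.54 218 229 213 224 223.6 218.3
large_vial_a 0.53 249 261 217 229 254.6 222.7
small_vial_a 0.51 230 238 240 247 234.2 243.6
small_vial_a 0.38 189 197 249 255 193.1 251.8
beaker 0.95 178 203 197 219 190.4 207.8
top [[340.2, 212.9], [340.0, 201.5], [339.8, 190.1], [373.8, 212.3], [373.6, 200.9], [373.3, 189.5], [406.2, 211.8], [406.0, 200.3], [405.7, 188.9]]
side La [[251.1 266.5]]
side Lb [[341.4 296. ]]
side Sa [[302.2 326.5]]
side Sb [[302.2 290.5]]
large_vial_a 0.8 252 264 243 268 257.8 255.3
large_vial_a 0.72 215 229 261 288 222.0 274.8
large_vial_a 0.7 335 348 293 321 341.4 307.0
large_vial_a 0.67 246 259 263 292 252.3 278.0
large_vial_a 0.65 279 292 261 287 285.1 274.7
large_vial_a 0.55 265 278 282 311 271.2 296.8
small_vial_a 0.5 298 307 288 306 302.6 296.9
beaker 0.85 234 261 300 340 249.0 319.1
beaker 0.28 272 315 181 197 294.2 189.1
side [[298.2, 205.9], [287.5, 205.0], [277.0, 204.0], [304.4, 190.0], [294.3, 189.1], [284.2, 188.3], [309.8, 176.2], [300.1, 175.4], [290.5, 174.7]]
```

View pics/top1.png

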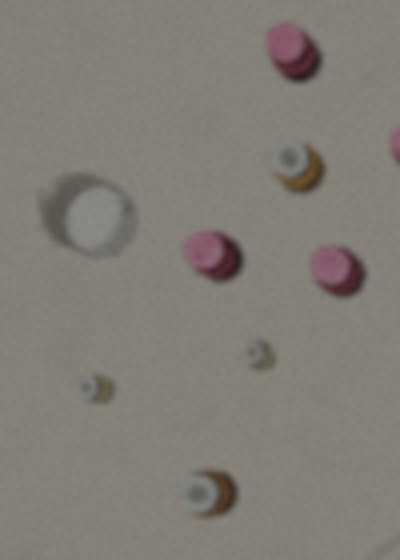

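View pics/side1.png

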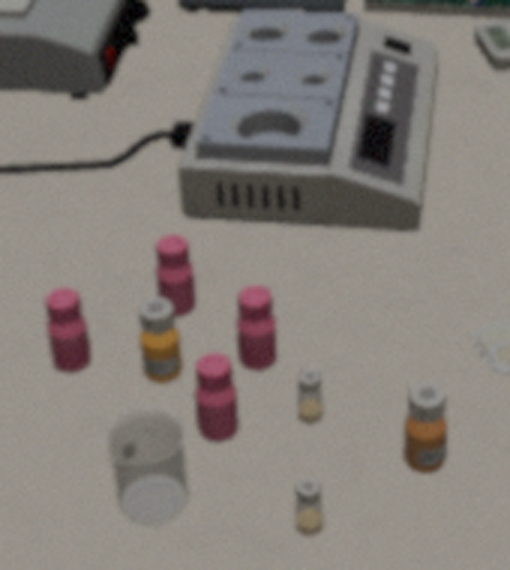

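View pics/heat.png

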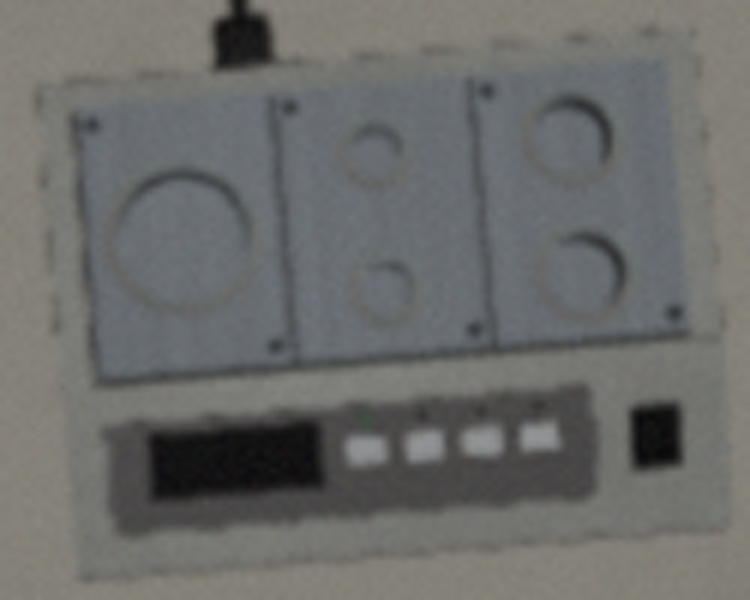

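The crops confirm: the amber/white-capped vials at top (243,195) and (220,278) are the large ones. The four pink vials at (242,168), (274,191), (223,218) and (254,223) are look-alikes. The small vials are at (193,252) and (234,243). The beaker is at (191,209) with its lip pointing left and slightly up (world +y). From left to right, the blocks are beaker, small, large, at about 3° yaw.

```bash
cat >m.py <<'E'
from h import *
from scipy.optimize import least_squares
T=manip.camera("top");S=manip.camera("side")
def u(pts,o,s):return (np.array(pts,float)+.5)/s-.5+o
wt=u([(182,242),(385,292),(375,155),(581,275),(569,141)],(310,165),6)
ws=u([(270,126),(315,80),(253,76),(324,37),(267,34)],(200,165),3)
L=np.array([(0,.075),(-.026,0),(.026,0),(-.026,-.075),(.026,-.075)])
for p,w in((T,wt),(S,ws)):
    X=ray(p,w,.072)[:,:2]
    f=lambda q:((np.c_[np.cos(q[2])*L[:,0]-np.sin(q[2])*L[:,1],np.sin(q[2])*L[:,0]+np.cos(q[2])*L[:,1]]+q[:2])-X).ravel()
    r=least_squares(f,[.58,-.03,0]);print(X.round(4).tolist(),r.x.round(4),(r.fun*1e3).round(1))
V={"La":((291,160),(158,309),.061),"Lb":((201,492),(428,397),.061),"Sa":((92,387),(308,488),.038),"Sb":((256,352),(310,377),.038)}
for k,(a,b,z) in V.items():
    print(k,ray(T,u(a,(170,155),4),z)[0,:2].round(4),ray(S,u(b,(200,165),3),z)[0,:2].round(4))
print("bk bottom",ray(T,u((97,217),(170,155),4),.002)[0].round(4),ray(S,u((153,499),(200,165),3),.002)[0].round(4),"rim",ray(T,u((86,213),(170,155),4),.063)[0].round(4),ray(S,u((147,437),(200,165),3),.063)[0].round(4))
print("lip",ray(T,u((42,197),(170,155),4),.063)[0].round(4))
E
python3 m.py
```

```text
[[0.5721, 0.0423], [0.5519, -0.0339], [0.604, -0.0311], [0.5571, -0.1075], [0.608, -0.1042]] [ 0.5776 -0.0319  0.0676] [ 0.4  0.7 -0.2  0.2 -0.4  1.  -0.4 -1.   0.6 -0.8]
[[0.5733, 0.0485], [0.552, -0.0277], [0.6046, -0.0256], [0.5587, -0.1018], [0.6093, -0.0989]] [ 0.5785 -0.0261  0.0686] [ 0.1  0.2  0.6 -0.2 -0.1  1.3 -0.9 -1.   0.4 -0.2]
La [0.6008 0.2655] [0.6015 0.2693]
Lb [0.4116 0.3174] [0.4109 0.3233]
Sa [0.4733 0.3846] [0.4743 0.39  ]
Sb [0.4922 0.2895] [0.4925 0.2933]
bk bottom [0.5766 0.3898 0.002 ] [0.5766 0.3835 0.002 ] rim [0.5718 0.3827 0.063 ] [0.5731 0.3891 0.063 ]
lip [0.5814 0.4079 0.063 ]
```

```bash
python3 -m jog '{"offset":[[0.0244,-0.0282,0],[0.0244,-0.0282,0],[0.0244,-0.0282,0],[0.0244,-0.0282,0],[0.0244,-0.0282,0],[0.0244,-0.0282,0],[0.0244,-0.0282,0],[0.0244,-0.0282,0],[0.0244,-0.0282,0],[0.0244,-0.0277,0],[0,0,-0.03],[0,0,-0.03],[0,0,-0.03],[0,0,-0.03],[0,0,0],[0,0,0],[0,0,0],[0,0,0]],"yaw":[1.95,1.95,1.95,1.95,1.95,1.95,1.95,1.95,1.95,1.95,0,0,0,0,0,0,0,0],"jaw":[0.4,0.4,0.4,0.4,0.4,0.4,0.4,0.4,0.4,0.4,0.4,0.4,0.4,0.4,0.4,0.4,0.4,0.4]}' 25
python3 - <<'E'
from h import *
o=manip.get_obs();q=o["position"];print(q,o["ee_rot"],o["joint_pos"],R.from_quat(o["ee_rot"]).as_matrix()[:,1])
S=manip.camera("side");T=manip.camera("top")
a=proj(S,[q,[.412,.3205,.061],[.412,.3205,0]]);print(a,proj(T,q))
f=S["frame"].copy();x,y=a[0].astype(int)
c=f[y-70:y+80,x-90:x+90]
c=cv2.resize(c,None,fx=4,fy=4,interpolation=cv2.INTER_CUBIC)
for b in a: cv2.drawMarker(c,tuple(((b-[x-90,y-70])*4+1.5).astype(int).tolist()),(0,255,0),0,14,1)
cv2.imwrite("pics/s2.png",c[:,:,::-1])
E
```

```text
clock: 2.9
position: [0.4134, 0.3214, 0.1136]
ee_rot: [-0.034, 0.999, 0.001, 0.001]
ft_force: [0.4, -0.1, 0.8]
grip_width: 0.6
grasp_force: 0.0
[0.41342531 0.32135907 0.11362156] [-0.03374103  0.99942913  0.00120158  0.00123416] [-0.87291925  0.20728628  0.1392137   1.88017111 -0.03314867  1.05288275
  0.91795955] [-0.0674465  0.9977202  0.0023185]
[[341.90271266 274.78729803]
 [341.94921638 295.91124164]
 [341.08450586 318.80946324]] [[213.79510599 276.7256188 ]]
```

View pics/s2.png

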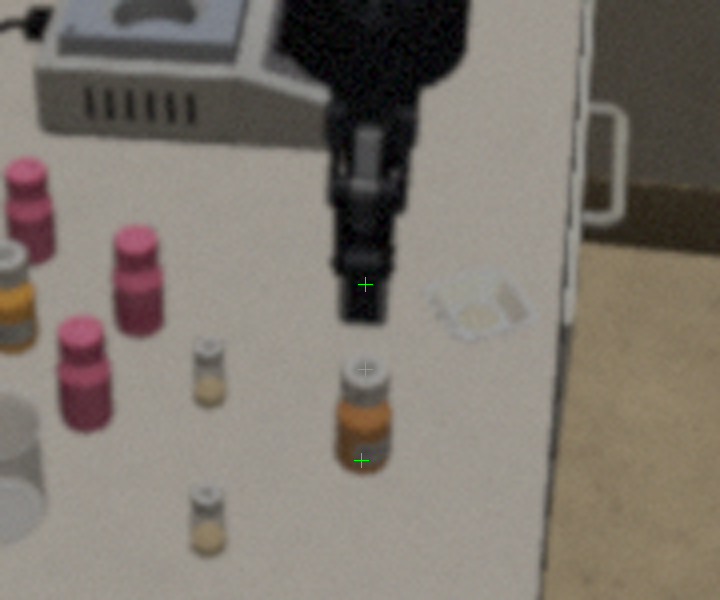

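The side view shows the closed tips at (363,320) directly above the vial's cap at (365,370), so x is aligned. Descending to grasp.

```bash
python3 -m jog '{"offset":[[-0.001,0,-0.02],[0,0,-0.02],[0,0,-0.02],[0,0,-0.02],[0,0,0],[0,0,0],[0,0,0],[0,0,0],[0,0,0],[0,0,0],[0,0,0],[0,0,0],[0,0,0],[0,0,0],[0,0,0.02],[0,0,0.03],[0,0,0.03],[0,0,0.03],[0,0,0],[0,0,0]],"yaw":[0,0,0,0,0,0,0,0,0,0,0,0,0,0,0,0,0,0,0,0],"jaw":[0.4,0.4,0.4,0.4,0.4,0.4,1,1,1,1,1,1,1,1,1,1,1,1,1,1]}' 25
```

```text
clock: 4.67
position: [0.4124, 0.3213, 0.1437]
ee_rot: [-0.034, 0.999, 0.002, 0.002]
ft_force: [-0.1, -0.2, -1.2]
grip_width: 0.303
grasp_force: 24.8
```

```bash
python3 -m jog '{"offset":[[0.0165,-0.0354,0],[0.0165,-0.0354,0],[0.0165,-0.0354,0],[0.0165,-0.0354,0],[0.0165,-0.0354,0],[0.0165,-0.0354,0],[0.0165,-0.0354,0],[0.0165,-0.0354,0],[0.0165,-0.0354,0],[0.0165,-0.0354,0],[0.0165,-0.0354,0],[0.0165,-0.0354,0],[0,0,0],[0,0,0],[0,0,0],[0,0,0],[0,0,-0.02],[0,0,0],[0,0,0]],"yaw":[0,0,0,0,0,0,0,0,0,0,0,0,0,0,0,0,0,0,0],"jaw":[1,1,1,1,1,1,1,1,1,1,1,1,1,1,1,1,1,1,1]}'
python3 - <<'E'
from h import *
q=manip.get_obs()["position"];print(q,manip.get_obs()["ee_rot"])
S=manip.camera("side");T=manip.camera("top")
b=q-[0,0,.0335]
w=[[.611,-.104,.072],[.559,-.107,.072]]
for p,n in((S,"s3"),(T,"t3")):
    a=proj(p,[b]+w);x,y=a[0].astype(int);print(a)
    c=cv2.resize(p["frame"][y-60:y+60,x-70:x+70],None,fx=5,fy=5,interpolation=cv2.INTER_CUBIC)
    for k in a: cv2.drawMarker(c,tuple(((k-[x-70,y-60])*5+2).astype(int).tolist()),(0,255,0),0,12,1)
    cv2.imwrite(f"pics/{n}.png",c[:,:,::-1])
E
```

```text
clock: 6.25
position: [0.6085, -0.1029, 0.1206]
ee_rot: [-0.035, 0.999, 0.0, -0.001]
ft_force: [0.2, 0.1, 0.2]
grip_width: 0.303
grasp_force: 24.8
[ 0.60853663 -0.10287661  0.12064909] [-3.46852485e-02  9.99397593e-01  3.98801536e-04 -1.10747728e-03]
[[289.04855871 170.23353594]
 [288.45340585 175.04387699]
 [307.91473659 176.04424702]]
[[404.62906342 186.85286001]
 [404.31063765 186.76044837]
 [406.19454431 209.57521231]]
```

View pics/s3.png

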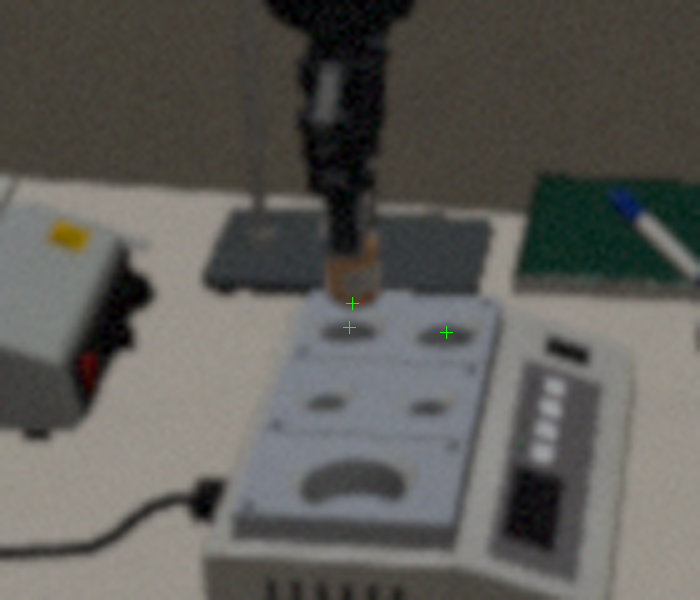

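The vial hangs at (352,300), with the far large well at (348,331) below it. That agrees to within about 2 mm, so I'm inserting.

```bash
python3 -m jog '{"offset":[[0.001,0.001,-0.01],[0,0,-0.01],[0,0,-0.008],[0,0,-0.005],[0,0,-0.004],[0,0,-0.003],[0,0,-0.002],[0,0,0],[0,0,0]],"yaw":[0,0,0,0,0,0,0,0,0],"jaw":[1,1,1,1,1,1,1,1,1]}'
```

```text
clock: 7.1
position: [0.6112, -0.1047, 0.0791]
ee_rot: [-0.033, 0.999, -0.001, 0.001]
ft_force: [5.6, -4.0, -0.2]
grip_width: 0.305
grasp_force: 26.6
```

```bash
python3 -m jog '{"offset":[[0.001,-0.002,0],[0,0,-0.002],[0,0,0],[0,0,0],[0,0,0],[0,0,0],[0,0,0],[0,0,0],[0,0,0.02],[0,0,0.03],[0,0,0.04],[0,0,0.04],[0,0,0],[0,0,0]],"yaw":[0,0,0,0,0,0,0,0,0,0,0,0,0,0],"jaw":[1,1,1,0.4,0.4,0.4,0.4,0.4,0.4,0.4,0.4,0.4,0.4,0.4]}'
python3 - <<'E'
from h import *
for c in("side","top"):
    p=manip.camera(c)
    for n in("large_vial_a","block_large"):print(c,[(np.round(d["at"],3).tolist(),round(d["score"],2)) for d in manip.tip_of(p,n)])
E
```

```text
clock: 8.27
position: [0.6127, -0.1056, 0.2101]
ee_rot: [-0.034, 0.999, -0.0, 0.002]
ft_force: [0.3, 0.7, -1.2]
grip_width: 0.601
grasp_force: 0.0
side [([0.551, 0.319, 0.003], 0.93), ([0.606, 0.269, -0.002], 0.72), ([0.67, 0.269, 0.001], 0.7), ([0.536, 0.242, 0.004], 0.69), ([0.612, 0.197, 0.0], 0.69), ([0.615, -0.103, 0.043], 0.61)]
side [([0.584, -0.106, 0.02], 0.86)]
top [([0.61, 0.191, -0.004], 0.71), ([0.604, 0.266, -0.003], 0.54), ([0.67, 0.272, 0.002], 0.54), ([0.551, 0.311, -0.0], 0.53), ([0.543, 0.244, -0.003], 0.41)]
top [([0.583, -0.109, 0.02], 0.8)]
```

```bash
python3 -m jog '{"offset":[[-0.001,0.0373,0],[-0.001,0.0373,0],[-0.001,0.0373,0],[-0.001,0.0373,0],[-0.001,0.0373,0],[-0.001,0.0373,0],[-0.001,0.0373,0],[-0.001,0.0373,0],[-0.001,0.0373,0],[-0.0007,0.0373,0],[0,0,-0.04],[0,0,-0.04],[0,0,0],[0,0,0],[0,0,0],[0,0,0]],"yaw":[0,0,0,0,0,0,0,0,0,0,0,0,0,0,0,0],"jaw":[0.4,0.4,0.4,0.4,0.4,0.4,0.4,0.4,0.4,0.4,0.4,0.4,0.4,0.4,0.4,0.4]}' 25
python3 - <<'E'
from h import *
q=manip.get_obs()["position"];print(q)
p=manip.camera("side")
a=proj(p,[q,[.603,.267,.061],[.603,.267,0]]);x,y=a[1].astype(int)
c=cv2.resize(p["frame"][y-50:y+50,x-60:x+60],None,fx=5,fy=5,interpolation=cv2.INTER_CUBIC)
for k in a: cv2.drawMarker(c,tuple(((k-[x-60,y-50])*5+2).astype(int).tolist()),(0,255,0),0,12,1)
cv2.imwrite("pics/s4.png",c[:,:,::-1])
E
```

```text
clock: 9.9
position: [0.6032, 0.2675, 0.1303]
ee_rot: [-0.033, 0.999, 0.001, 0.002]
ft_force: [-0.2, 0.1, 0.2]
grip_width: 0.599
grasp_force: 0.0
[0.60324418 0.26752677 0.13027389]
```

View pics/s4.png

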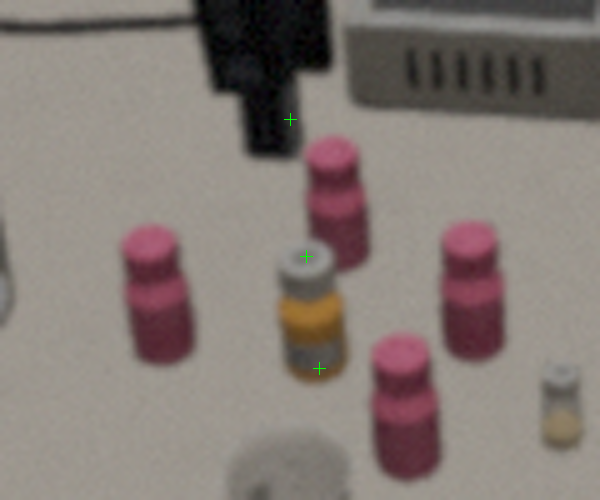

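The amber vial at (315,310) sits on my predicted markers, with the pink look-alikes clear around it. Grasping it.

```bash
python3 -m jog '{"offset":[[0,0,-0.03],[0,0,-0.03],[0,0,-0.02],[0,0,-0.016],[0,0,0],[0,0,0],[0,0,0],[0,0,0],[0,0,0],[0,0,0],[0,0,0],[0,0,0],[0,0,0],[0,0,0.02],[0,0,0.03],[0,0,0.03],[0,0,0.03],[0,0,0],[0,0,0]],"yaw":[0,0,0,0,0,0,0,0,0,0,0,0,0,0,0,0,0,0,0],"jaw":[0.4,0.4,0.4,0.4,0.4,0.4,1,1,1,1,1,1,1,1,1,1,1,1,1]}' 25
```

```text
clock: 11.53
position: [0.603, 0.2682, 0.1444]
ee_rot: [-0.034, 0.999, 0.001, 0.002]
ft_force: [0.2, -0.3, -1.3]
grip_width: 0.303
grasp_force: 24.8
```

```bash
python3 -m jog '{"offset":[[-0.0043,-0.0377,0],[-0.0043,-0.0377,0],[-0.0043,-0.0377,0],[-0.0043,-0.0377,0],[-0.0043,-0.0377,0],[-0.0043,-0.0377,0],[-0.0043,-0.0377,0],[-0.0043,-0.0377,0],[-0.0043,-0.0377,0],[-0.0043,-0.0377,0],[0,0,0],[0,0,0],[0,0,-0.02],[0,0,0],[0,0,0],[0,0,0]],"yaw":[0,0,0,0,0,0,0,0,0,0,0,0,0,0,0,0],"jaw":[1,1,1,1,1,1,1,1,1,1,1,1,1,1,1,1]}'
```

```text
clock: 12.87
position: [0.5588, -0.1084, 0.1215]
ee_rot: [-0.034, 0.999, 0.0, -0.0]
ft_force: [-0.2, -0.1, 0.1]
grip_width: 0.304
grasp_force: 24.8
```

```bash
python3 -m jog '{"offset":[[0.001,0,-0.01],[0,0,-0.01],[0,0,-0.008],[0,0,-0.005],[0,0,-0.004],[0,0,-0.003],[0,0,-0.003],[0,0,0],[0,0,0]],"yaw":[0,0,0,0,0,0,0,0,0],"jaw":[1,1,1,1,1,1,1,1,1]}'
```

```text
clock: 13.62
position: [0.5597, -0.1094, 0.0784]
ee_rot: [-0.034, 0.999, 0.0, 0.0]
ft_force: [0.1, 0.4, 0.3]
grip_width: 0.3
grasp_force: 24.8
```

```bash
python3 -m jog '{"offset":[[0,0,-0.002],[0,0,0],[0,0,0],[0,0,0],[0,0,0],[0,0,0],[0,0,0],[0,0,0.02],[0,0,0.03],[0,0,0.04],[0,0,0.04],[0,0,0],[0,0,0]],"yaw":[0,0,0,0,0,0,0,0,0,0,0,0,0],"jaw":[1,0.4,0.4,0.4,0.4,0.4,0.4,0.4,0.4,0.4,0.4,0.4,0.4]}' && python3 -m jog '{"offset":[[-0.0061,0.0365,0],[-0.0061,0.0365,0],[-0.0061,0.0365,0],[-0.0061,0.0365,0],[-0.0061,0.0365,0],[-0.0061,0.0365,0],[-0.0061,0.0365,0],[-0.0061,0.0365,0],[-0.0061,0.0365,0],[-0.0061,0.0365,0],[-0.0061,0.0365,0],[0,0,-0.04],[0,0,-0.04],[0,0,-0.035],[0,0,0],[0,0,0],[0,0,0]],"yaw":[0,0,0,0,0,0,0,0,0,0,0,0,0,0,0,0,0],"jaw":[0.4,0.4,0.4,0.4,0.4,0.4,0.4,0.4,0.4,0.4,0.4,0.5,0.5,0.5,0.5,0.5,0.5]}'
python3 - <<'E'
from h import *
q=manip.get_obs()["position"];print(q)
p=manip.camera("side")
print([(np.round(d["at"],3).tolist(),round(d["score"],2)) for d in manip.tip_of(p,"large_vial_a") if d["at"][1]<0])
a=proj(p,[q,[.493,.2925,.038],[.493,.2925,0],[.474,.3875,.038]]);x,y=a[1].astype(int)
c=cv2.resize(p["frame"][y-50:y+60,x-60:x+60],None,fx=5,fy=5,interpolation=cv2.INTER_CUBIC)
for k in a: cv2.drawMarker(c,tuple(((k-[x-60,y-50])*5+2).astype(int).tolist()),(0,255,0),0,12,1)
cv2.imwrite("pics/s5.png",c[:,:,::-1])
E
```

```text
clock: 14.7
position: [0.561, -0.1097, 0.209]
ee_rot: [-0.034, 0.999, 0.0, 0.002]
ft_force: [-0.4, -0.4, -1.1]
grip_width: 0.601
grasp_force: 0.0
clock: 16.12
position: [0.4934, 0.2924, 0.093]
ee_rot: [-0.034, 0.999, 0.0, 0.001]
ft_force: [-0.5, -0.2, 0.3]
grip_width: 0.5
grasp_force: 0.0
[0.4933744  0.29237808 0.09296431]
[]
```

View pics/s5.png

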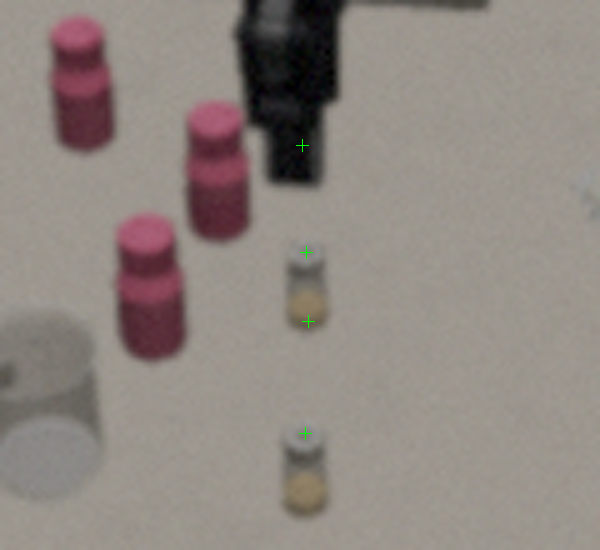

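The small vial at (307,290) lies on its markers, below the tips and clear of the pinks. Grasping it.

```bash
python3 -m jog '{"offset":[[0,0,-0.03],[0,0,-0.02],[0,0,-0.0215],[0,0,0],[0,0,0],[0,0,0],[0,0,0],[0,0,0],[0,0,0],[0,0,0],[0,0,0],[0,0,0],[0,0,0],[0,0,0.02],[0,0,0.03],[0,0,0.03],[0,0,0.03],[0,0,0],[0,0,0]],"yaw":[0,0,0,0,0,0,0,0,0,0,0,0,0,0,0,0,0,0,0],"jaw":[0.5,0.5,0.5,0.5,0.5,1,1,1,1,1,1,1,1,1,1,1,1,1,1]}' 22
```

```text
clock: 17.8
position: [0.4938, 0.2929, 0.1326]
ee_rot: [-0.034, 0.999, 0.002, 0.002]
ft_force: [-0.0, -0.2, -0.9]
grip_width: 0.18
grasp_force: 21.5
```

```bash
python3 -m jog '{"offset":[[0.0114,-0.0324,0],[0.0114,-0.0324,0],[0.0114,-0.0324,0],[0.0114,-0.0324,0],[0.0114,-0.0324,0],[0.0114,-0.0324,0],[0.0114,-0.0324,0],[0.0114,-0.0324,0],[0.0114,-0.0324,0],[0.0114,-0.0324,0],[0,0,0],[0,0,0],[0,0,-0.018],[0,0,0],[0,0,0],[0,0,0]],"yaw":[0,0,0,0,0,0,0,0,0,0,0,0,0,0,0,0],"jaw":[1,1,1,1,1,1,1,1,1,1,1,1,1,1,1,1]}'
python3 - <<'E'
from h import *
q=manip.get_obs()["position"];print(q)
p=manip.camera("side")
a=proj(p,[q-[0,0,.022],[.6073,-.0304,.072],[.5555,-.034,.072]]);x,y=a[1].astype(int)
c=cv2.resize(p["frame"][y-50:y+50,x-60:x+60],None,fx=6,fy=6,interpolation=cv2.INTER_CUBIC)
for k in a: cv2.drawMarker(c,tuple(((k-[x-60,y-50])*6+2.5).astype(int).tolist()),(0,255,0),0,12,1)
cv2.imwrite("pics/s6.png",c[:,:,::-1])
E
```

```text
clock: 19.13
position: [0.6064, -0.0309, 0.112]
ee_rot: [-0.034, 0.999, 0.0, -0.0]
ft_force: [0.1, -0.5, -0.6]
grip_width: 0.18
grasp_force: 21.6
[ 0.60640726 -0.03092165  0.11202466]
```

View pics/s6.png

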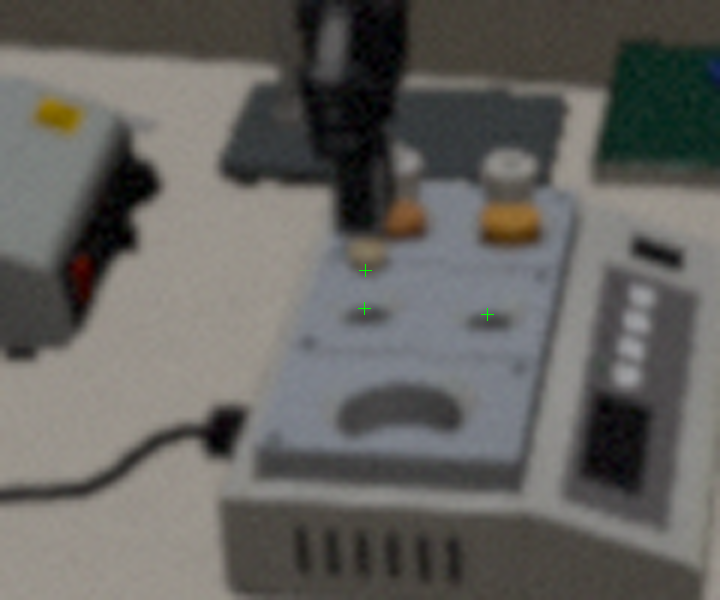

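Both large vials stand seated in block_large at (405,215) and (510,220). The small vial's underside at (366,265) is over the far small well at (367,312). Inserting.

```bash
python3 -m jog '{"offset":[[0.001,0.001,-0.01],[0,0,-0.008],[0,0,-0.006],[0,0,-0.004],[0,0,-0.003],[0,0,-0.003],[0,0,0],[0,0,0],[0,0,0]],"yaw":[0,0,0,0,0,0,0,0,0],"jaw":[1,1,1,1,1,1,1,1,1]}'
```

```text
clock: 19.93
position: [0.6078, -0.0309, 0.0781]
ee_rot: [-0.034, 0.999, 0.0, 0.0]
ft_force: [-0.3, 0.3, -0.5]
grip_width: 0.179
grasp_force: 21.6
```

```bash
python3 -m jog '{"offset":[[0,0,-0.001],[0,0,0],[0,0,0],[0,0,0],[0,0,0],[0,0,0],[0,0,0],[0,0,0.02],[0,0,0.03],[0,0,0.03],[0,0,0.03],[0,0,0],[0,0,0]],"yaw":[0,0,0,0,0,0,0,0,0,0,0,0,0],"jaw":[1,0.5,0.5,0.5,0.5,0.5,0.5,0.5,0.5,0.5,0.5,0.5,0.5]}' && python3 -m jog '{"offset":[[-0.0112,0.0349,0],[-0.0112,0.0349,0],[-0.0112,0.0349,0],[-0.0112,0.0349,0],[-0.0112,0.0349,0],[-0.0112,0.0349,0],[-0.0112,0.0349,0],[-0.0112,0.0349,0],[-0.0112,0.0349,0],[-0.0112,0.0349,0],[-0.0112,0.0349,0],[-0.0112,0.0349,0],[0,0,-0.04],[0,0,-0.04],[0,0,-0.02],[0,0,0],[0,0,0],[0,0,0]],"yaw":[0,0,0,0,0,0,0,0,0,0,0,0,0,0,0,0,0,0],"jaw":[0.5,0.5,0.5,0.5,0.5,0.5,0.5,0.5,0.5,0.5,0.5,0.5,0.5,0.5,0.5,0.5,0.5,0.5]}'
```

```text
clock: 21.02
position: [0.6086, -0.031, 0.1887]
ee_rot: [-0.034, 0.999, 0.0, 0.002]
ft_force: [-0.6, -0.5, -1.0]
grip_width: 0.502
grasp_force: 0.0
clock: 22.52
position: [0.4738, 0.3883, 0.0881]
ee_rot: [-0.034, 0.999, 0.001, 0.001]
ft_force: [-0.6, 0.4, 0.0]
grip_width: 0.497
grasp_force: 0.0
```

```bash
python3 -m jog '{"offset":[[0,0,-0.03],[0,0,-0.02],[0,0,-0.0165],[0,0,0],[0,0,0],[0,0,0],[0,0,0],[0,0,0],[0,0,0],[0,0,0],[0,0,0],[0,0,0],[0,0,0],[0,0,0.02],[0,0,0.03],[0,0,0.03],[0,0,0.03],[0,0,0],[0,0,0]],"yaw":[0,0,0,0,0,0,0,0,0,0,0,0,0,0,0,0,0,0,0],"jaw":[0.5,0.5,0.5,0.5,0.5,1,1,1,1,1,1,1,1,1,1,1,1,1,1]}' 22
```

```text
clock: 24.1
position: [0.4743, 0.3889, 0.1331]
ee_rot: [-0.034, 0.999, 0.002, 0.002]
ft_force: [-0.4, 0.1, -0.9]
grip_width: 0.178
grasp_force: 21.5
```

```bash
python3 -m jog '{"offset":[[0.0068,-0.0353,0],[0.0068,-0.0353,0],[0.0068,-0.0353,0],[0.0068,-0.0353,0],[0.0068,-0.0353,0],[0.0068,-0.0353,0],[0.0068,-0.0353,0],[0.0068,-0.0353,0],[0.0068,-0.0353,0],[0.0068,-0.0353,0],[0.0068,-0.0353,0],[0.0068,-0.0353,0],[0,0,0],[0,0,0],[0,0,-0.018],[0,0,0],[0,0,0],[0,0,0]],"yaw":[0,0,0,0,0,0,0,0,0,0,0,0,0,0,0,0,0,0],"jaw":[1,1,1,1,1,1,1,1,1,1,1,1,1,1,1,1,1,1]}'
python3 - <<'E'
from h import *
q=manip.get_obs()["position"];print(q)
p=manip.camera("side")
a=proj(p,[q-[0,0,.022],[.556,-.0345,.072]]);x,y=a[1].astype(int)
c=cv2.resize(p["frame"][y-50:y+50,x-60:x+60],None,fx=6,fy=6,interpolation=cv2.INTER_CUBIC)
for k in a: cv2.drawMarker(c,tuple(((k-[x-60,y-50])*6+2.5).astype(int).tolist()),(0,255,0),0,12,1)
cv2.imwrite("pics/s7.png",c[:,:,::-1])
E
```

```text
clock: 25.6
position: [0.5546, -0.0347, 0.1125]
ee_rot: [-0.034, 0.999, 0.0, -0.0]
ft_force: [-0.1, 0.7, -0.8]
grip_width: 0.177
grasp_force: 21.6
[ 0.55464676 -0.03466754  0.11248514]
```

View pics/s7.png

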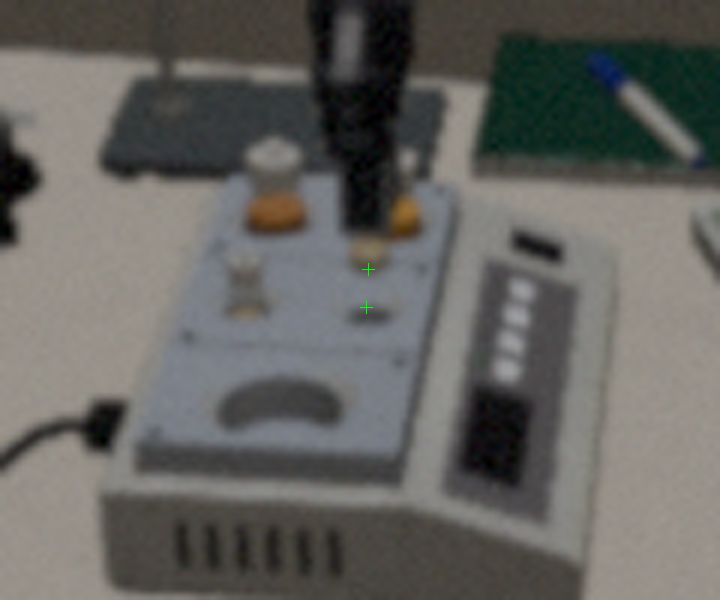

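The first small vial is seated at (247,290), and the second hangs at (368,255) over the near small well at (370,313). Inserting.

```bash
python3 -m jog '{"offset":[[0.001,0.0005,-0.01],[0,0,-0.008],[0,0,-0.006],[0,0,-0.004],[0,0,-0.003],[0,0,-0.003],[0,0,0],[0,0,0],[0,0,0]],"yaw":[0,0,0,0,0,0,0,0,0],"jaw":[1,1,1,1,1,1,1,1,1]}'
```

```text
clock: 26.4
position: [0.556, -0.0352, 0.0786]
ee_rot: [-0.034, 0.999, 0.0, 0.0]
ft_force: [0.1, -0.3, -0.3]
grip_width: 0.176
grasp_force: 21.6
```

```bash
python3 -m jog '{"offset":[[0,0,-0.001],[0,0,0],[0,0,0],[0,0,0],[0,0,0],[0,0,0],[0,0,0],[0,0,0.02],[0,0,0.03],[0,0,0.03],[0,0,0.03],[0,0,0],[0,0,0]],"yaw":[0,0,0,0,0,0,0,0,0,0,0,0,0],"jaw":[1,0.5,0.5,0.5,0.5,0.5,0.5,0.5,0.5,0.5,0.5,0.5,0.5]}' && python3 -m jog '{"offset":[[0.0012,0.0265,0],[0.0012,0.0265,0],[0.0012,0.0265,0],[0.0012,0.0265,0],[0.0012,0.0265,0],[0.0012,0.0265,0],[0.0012,0.0265,0],[0.0012,0.0265,0],[0.0012,0.0265,0],[0.0012,0.0265,0],[0.0012,0.0265,0],[0.0012,0.0265,0],[0.0012,0.0265,0],[0.0012,0.0265,0],[0.0012,0.0265,0],[0.0012,0.0265,0],[0,0,0],[0,0,0],[0,0,0],[0,0,0]],"yaw":[-7.16,-7.16,-7.16,-7.16,-7.16,-7.16,-7.16,-7.16,-7.16,-7.16,-7.16,-7.16,-7.16,-7.16,-7.16,-7.16,0,0,0,0],"jaw":[0.1,0.1,0.1,0.1,0.1,0.1,0.1,0.1,0.1,0.1,0.1,0.1,0.1,0.1,0.1,0.1,0.1,0.1,0.1,0.1]}'
python3 - <<'E'
from h import *
o=manip.get_obs();q=o["position"];print(q,o["joint_pos"][6],R.from_quat(o["ee_rot"]).as_matrix()[:,1])
p=manip.camera("side")
print([(n,np.round(d["at"],3).tolist(),round(d["score"],2)) for n in("beaker","large_vial_a","small_vial_a") for d in manip.tip_of(p,n)])
b=np.array([.575,.388,0])
t=np.linspace(0,2*np.pi,24,endpoint=False)
pts=[b+[.0225*np.cos(k),.0225*np.sin(k),0] for k in t]+[b+[.0245*np.cos(k),.0245*np.sin(k),.063] for k in t]
a=proj(p,pts);x,y=proj(p,b+[0,0,.03])[0].astype(int)
c=cv2.resize(p["frame"][y-60:y+35,x-60:x+60],None,fx=6,fy=6,interpolation=cv2.INTER_CUBIC)
for k in a: cv2.circle(c,tuple(((k-[x-60,y-60])*6+2.5).astype(int).tolist()),2,(0,255,0),-1)
cv2.imwrite("pics/s8.png",c[:,:,::-1])
E
```

```text
clock: 27.48
position: [0.5568, -0.0352, 0.1891]
ee_rot: [-0.034, 0.999, 0.0, 0.002]
ft_force: [-0.3, -0.2, -1.1]
grip_width: 0.498
grasp_force: 0.0
clock: 29.15
position: [0.5753, 0.3871, 0.1868]
ee_rot: [0.823, 0.568, -0.001, 0.0]
ft_force: [-0.0, -1.3, -0.1]
grip_width: 0.905
grasp_force: 0.0
[0.57532732 0.38712464 0.18676124] -0.8692845522877888 [ 9.35310328e-01 -3.53828471e-01  5.80370374e-05]
[('beaker', [0.577, 0.392, 0.001], 0.8), ('large_vial_a', [0.67, 0.267, 0.0], 0.85), ('large_vial_a', [0.611, 0.196, 0.002], 0.7), ('large_vial_a', [0.552, 0.316, 0.002], 0.61), ('large_vial_a', [0.538, 0.244, 0.002], 0.53), ('large_vial_a', [0.562, -0.108, 0.042], 0.5), ('large_vial_a', [0.613, -0.105, 0.041], 0.44), ('small_vial_a', [0.609, -0.032, 0.057], 0.59), ('small_vial_a', [0.553, -0.037, 0.054], 0.51)]
```

View pics/s8.png

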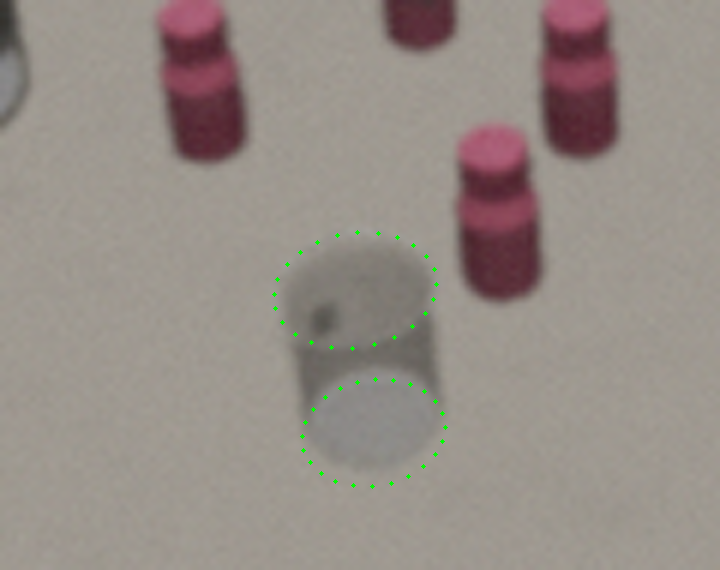

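All four vials are seated. The beaker at (370,360) fits the predicted outline, and the lip spot at (323,318) points towards the camera and to +x, perpendicular to the closing line. Grasping it.

```bash
python3 -m jog '{"offset":[[0,0,-0.04],[0,0,-0.04],[0,0,-0.03],[0,0,-0.03],[0,0,-0.017],[0,0,0],[0,0,0],[0,0,0],[0,0,0],[0,0,0],[0,0,0],[0,0,0],[0,0,0],[0,0,0],[0,0,0]],"yaw":[0,0,0,0,0,0,0,0,0,0,0,0,0,0,0],"jaw":[0.1,0.1,0.1,0.1,0.1,0.1,0.1,1,1,1,1,1,1,1,1]}' 22 && python3 -m jog '{"offset":[[0,0,0.02],[0,0,0.03],[0,0,0.03],[0,0,0.03],[0,0,0],[0,0,0]],"yaw":[0,0,0,0,0,0],"jaw":[1,1,1,1,1,1]}'
```

```text
clock: 30.6
position: [0.5761, 0.3895, 0.0327]
ee_rot: [0.823, 0.569, 0.002, -0.0]
ft_force: [-1.9, -0.2, 5.6]
grip_width: 0.541
grasp_force: 21.8
clock: 31.1
position: [0.5763, 0.3896, 0.1436]
ee_rot: [0.823, 0.569, 0.003, -0.0]
ft_force: [-0.2, -0.4, -0.7]
grip_width: 0.548
grasp_force: 22.7
```

```bash
python3 -m jog '{"offset":[[0,-0.0347,0],[0,-0.0347,0],[0,-0.0347,0],[0,-0.0347,0],[0,-0.0347,0],[0,-0.0347,0],[0,-0.0347,0],[0,-0.0347,0],[0,-0.0347,0],[0,-0.0347,0],[0,0,0],[0,0,0],[0,0,-0.02],[0,0,0],[0,0,0],[0,0,0]],"yaw":[0,0,0,0,0,0,0,0,0,0,0,0,0,0,0,0],"jaw":[1,1,1,1,1,1,1,1,1,1,1,1,1,1,1,1]}'
python3 - <<'E'
from h import *
q=manip.get_obs()["position"];print(q)
p=manip.camera("side");w=np.array([.5763,.0426,.072])
t=np.linspace(0,2*np.pi,24,endpoint=False)
ring=lambda c,r:[c+[r*np.cos(k),r*np.sin(k),0] for k in t]
a=proj(p,ring(w,.0315)+ring(q-[0,0,.0335],.0225));x,y=proj(p,w)[0].astype(int)
c=cv2.resize(p["frame"][y-60:y+40,x-60:x+60],None,fx=6,fy=6,interpolation=cv2.INTER_CUBIC)
for k in a: cv2.circle(c,tuple(((k-[x-60,y-60])*6+2.5).astype(int).tolist()),2,(0,255,0),-1)
cv2.imwrite("pics/s9.png",c[:,:,::-1])
E
```

```text
clock: 32.43
position: [0.5749, 0.0428, 0.1205]
ee_rot: [0.822, 0.569, -0.0, -0.0]
ft_force: [0.4, -0.4, 0.2]
grip_width: 0.537
grasp_force: 22.8
[0.57493908 0.04278981 0.12053405]
```

View pics/s9.png

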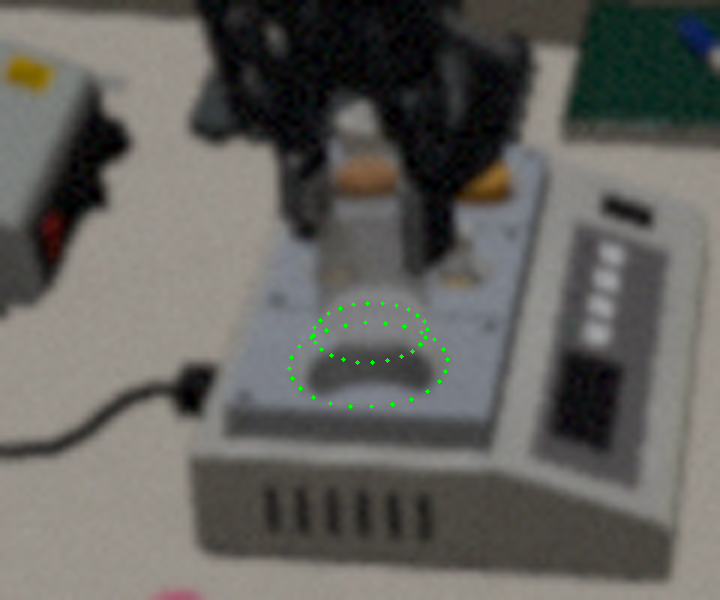

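The beaker base at about (370,320) is centred over the beaker well at (370,372), which lies on the predicted ring. Lowering.

```bash
python3 -m jog '{"offset":[[0.001,0.001,-0.01],[0,0,-0.01],[0,0,-0.008],[0,0,-0.005],[0,0,-0.004],[0,0,-0.003],[0,0,-0.001],[0,0,0],[0,0,0]],"yaw":[0,0,0,0,0,0,0,0,0],"jaw":[1,1,1,1,1,1,1,1,1]}'
```

```text
clock: 33.23
position: [0.5762, 0.0428, 0.0796]
ee_rot: [0.823, 0.569, 0.0, 0.0]
ft_force: [-0.0, -0.3, -0.5]
grip_width: 0.538
grasp_force: 22.8
```

```bash
python3 -m jog '{"offset":[[0,0,-0.001],[0,0,0],[0,0,0],[0,0,0],[0,0,0],[0,0,0],[0,0,0],[0,0,0.01],[0,0,0.02],[0,0,0.03],[0,0,0.04],[0,0,0.04],[0,0,0.04],[0,0,0]],"yaw":[0,0,0,0,0,0,0,0,0,0,0,0,0,0],"jaw":[1,0.2,0.2,0.2,0.2,0.2,0.2,0.2,0.2,0.2,0.2,0.2,0.2,0.2]}' && python3 -m jog '{"offset":[[-0.02,0.03,0],[-0.02,0.03,0],[-0.02,0.03,0],[-0.02,0.03,0],[-0.02,0.03,0],[0,0,0],[0,0,0],[0,0,0]],"yaw":[0,0,0,0,0,0,0,0],"jaw":[0.2,0.2,0.2,0.2,0.2,0.2,0.2,0.2]}'
python3 - <<'E'
from h import *
for k in("side","top"):
    p=manip.camera(k)
    print(k,[(n,np.round(d["at"],3).tolist(),round(d["score"],2)) for n in("beaker","large_vial_a","small_vial_a","weigh_boat","timer") for d in manip.tip_of(p,n) if d["at"][1]<.1 or n=="weigh_boat"])
    if k=="side":
        x,y=proj(p,[.58,-.02,.072])[0].astype(int)
        cv2.imwrite("pics/s10.png",cv2.resize(p["frame"][y-50:y+50,x-60:x+60],None,fx=6,fy=6,interpolation=cv2.INTER_CUBIC)[:,:,::-1])
E
```

```text
clock: 34.4
position: [0.5789, 0.0424, 0.2674]
ee_rot: [0.823, 0.568, 0.006, 0.002]
ft_force: [0.8, -0.9, -0.1]
grip_width: 0.795
grasp_force: 0.0
clock: 35.07
position: [0.4763, 0.1923, 0.259]
ee_rot: [0.823, 0.568, 0.0, 0.0]
ft_force: [0.8, -0.6, 0.8]
grip_width: 0.8
grasp_force: 0.0
side [('beaker', [0.578, 0.046, 0.045], 0.64), ('large_vial_a', [0.559, -0.11, 0.043], 0.68), ('large_vial_a', [0.614, -0.102, 0.045], 0.56), ('small_vial_a', [0.555, -0.039, 0.053], 0.47), ('small_vial_a', [0.608, -0.028, 0.054], 0.39), ('weigh_boat', [0.368, 0.209, 0.001], 0.83), ('timer', [0.397, -0.23, 0.0], 0.91)]
top [('beaker', [0.574, 0.045, 0.052], 0.89), ('large_vial_a', [0.561, -0.113, 0.041], 0.52), ('small_vial_a', [0.605, -0.031, 0.054], 0.62), ('small_vial_a', [0.559, -0.034, 0.054], 0.51), ('weigh_boat', [0.576, 0.043, 0.048], 0.57), ('timer', [0.401, -0.23, -0.002], 0.57)]
```

View pics/s10.png

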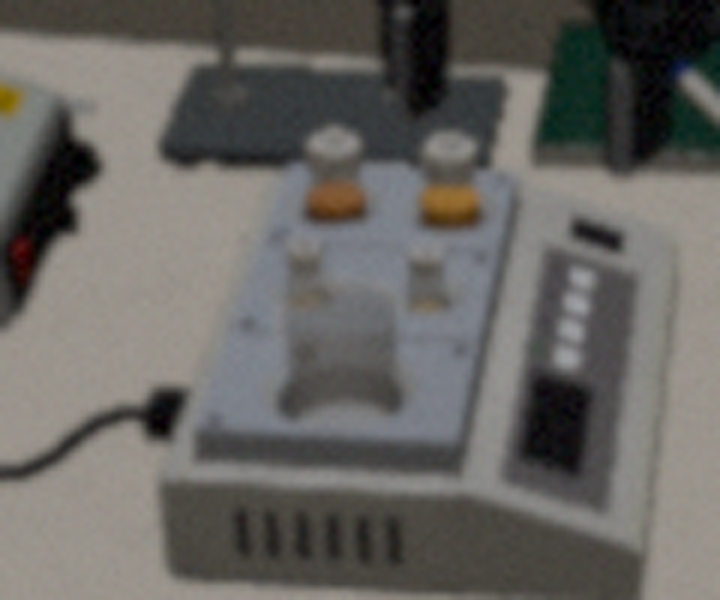

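```bash
python3 - <<'E'
from h import *
p=manip.camera("side");x,y=proj(p,[.58,-.02,.072])[0].astype(int);t=np.linspace(0,6.28,60)
for h in(.108,.116):
    a=(proj(p,[[.5763+.0245*np.cos(k),.0426+.0245*np.sin(k),h] for k in t])-[x-60,y-50])*6+2.5
    print(h,a.min(0),a.max(0))
E
```

```text
0.108 [272.12637296 278.53292298] [397.4667509  342.50931731]
0.116 [271.06256092 260.98699144] [396.92511733 324.57334478]
```

The top of the rim shows at row ~280, against 278 predicted for a seated beaker. All five are seated and released, so I'm handing in.

```bash
python3 -c "
from workcell import manip
print(manip.hand_in())"
```

```text
the job is handed in; nothing more can be done
None
```

The job is handed in: the last pictures show all five containers upright, released and down in the right wells, with the weighing boat and timer where they were; the hand-in gave no verdict.

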